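Pop the roller out of its nest and trap it in the chute

ROBOT

A 6-joint arm with a two-finger parallel gripper is mounted at the origin on the work surface. World frame = base frame: x ahead of the robot, y to its left, z up, the work surface at z = 0. Lengths are in mm, angles in rad, forces in N, time in s.
With the tool pointing down it reaches from about 350 to 975 mm from the base axis. Payload 7.1 kg.
Tool frame: the origin (TCP) lies midway between the tips of the shut fingers; the grasp point (between the pads) lies 19 mm behind it (ctrl.hold_point_z is the distance from the TCP to the grasp point, in mm); x points along the fingers, y is the direction in which the jaws open and shut, and the axes are right-handed (so a half turn about x gives the same grasp; the last joint's range is limited). The gripper opens to 88 mm and grips with 3 to 60 N. Pads are 20 mm wide; open, the fingers measure 115 mm over their backs; the gripper's body (75 mm by 178 mm) begins 61 mm behind the grasp point.
Start: joints at [-0.019, 0.423, 1.63, -0, 1.089, -0.019], TCP at [624.984, 0.026, 222.675] pointing down, gripper open.
Joint ranges: [-3, 3], [-0.9, 2.11], [0.09, 2.58], [-1.31, 4.45], [0.11, 2.69], [-2.54, 2.54]. Speed limits (rad/s): [2.39, 2.39, 3.01, 3.14, 3.14, 3.14].

INTERFACE

Orientations are given as a rotation vector (axis times angle).
In Python, from workcell import ctrl, get_image, calibration gives the robot as it stands.
- The arm moves only by the tool move_arm, never from a script. Its argument "rows" is a list of rows, each a list of 5 numbers: the shift along the world's x, y, z in mm, then the turn about the world's z in rad, then the closure, from -1 (fully open) to 1 (shut). In form: [[tx, ty, tz, roll, jaw], ...]. A call has 1 to 12 rows; each row is the pose to reach, as a shift and turn from the pose measured when the call began; what a row does not reach only later rows make up. A row lasts 1/8 s, in which the tool goes at most 62.5 mm and 10.7 degrees, less where a joint would pass 70% of its speed; a pose out of reach is approached as far as the arm can. A call with a gripper value outside its range is refused whole. The fingers move at their own pace and stop on an object; the grip force is fixed at half the most. Time passes only in rows, so rows that repeat a pose let the fingers close. It gives the time, the measured TCP pose, the force and the opening at its end, in the units of the state.
- ctrl.get_obs(): the state, without advancing time (a new reading comes with each control period).
- get_image(name): name is "scene" or "side" or "wrist"; returns the picture (400x640x3 uint8, blue, green, red); there is no depth.
- calibration(name): a dict with "fx", "fy", "cx", "cy" (pixels), "view" (4x4, takes a point from world to camera coordinates); the wrist camera has in their place "T_tool_cam" (4x4, takes a point from camera to tool coordinates, whose origin is the TCP and whose axes are the tool frame's). Camera axes: x right, y up, looking along -z (the intrinsics and any distortion apply to the point x, -y, -z); pixel columns grow to the right and rows downward; lengths in mm; the calibration is good to about 2 mm. The wrist camera is an equidistant fisheye: a pixel r from the principal point sees the ray r / f radians off the axis. A picture is of the moment at which its call begins: read the wrist's pose just before it. calibration takes no time and is no camera call.
- ctrl.close_job(): hands the job in, once; it reports no verdict.
The state is a dict: "t": time; "qpos": joint angles; "qvel": joint speeds; "joint_torque": joint torques, N m; "ee_pos": TCP position; "orientation": TCP orientation; "ft_force": force on the tool from outside, world axes, zero at the start; "moment": the same for the moment, N m; "width": finger opening in mm.
Only numpy, scipy, OpenCV 4.12 (cv2) and the standard library are available. Lean on these libraries where they do the work, as an engineer would, in place of code of your own. Each camera call takes 0.05 s, during which the arm holds its last target.

TASK

At the inspection bench, press the round button of the roller stand with one finger so that the steel roller pops out of its nest, and catch the roller in the chute with the other finger before it rolls past the button. Finish while holding: keep the button pressed down and the roller resting against the other finger, in the chute and clear of the nest. Do not grip or lift the roller, and leave the other things on the bench alone.

Things in the scene. Friction and masses are not known exactly. Their poses are not given: they have to be found in the camera images.
- stand: roller ejector stand, fixed: grey base plate 124 (x) x 250 (y) x 12 mm carrying an aluminium chute and a round push button beside it; all of it under 65 mm high. Origin on its underside, midway between button and chute, z up. In its frame the chute runs along y, centre line x = +28 mm, sloping DOWN 6 degrees to -y; the nest is at y = +75 mm (upper end), the button at x = -28, y = 0
- chute_point (a point): point on the chute floor beside the button, on the chute centre line: stand frame x = +28, y = 0, z = 39.7 mm. The floor runs from the nest edge (y = +62, z = 46 mm) down to y = -80 mm (z = 31), where a deep catch pocket follows. The chute is 48 mm wide between two 5 mm thick side rails that rise about 12 mm above the floor
- button_top (a point): centre of the top of the round black push button, diameter 30 mm, 56 mm sideways from the chute centre line. Its top is 56.5 mm above the stand origin when up, 45.5 mm fully down: a fingertip level with the pressed button is still about 6 mm above the chute floor and bars the roller. Housing: diameter 42 mm, rim 40 mm above the origin. The point moves with the button
- button (a joint): button travel, m: 0 = up, 0.011 = fully down. Sprung (returns when let go); about 2 N with the nest empty to start it, 5 to 8 N while it lifts the roller. It raises a kicker under the roller by as much; at about 0.007 the roller is popped over the nest edge and at once rolls down the chute by itself, arriving beside the button in about half a second
- roller: plain solid steel roller, diameter 32 mm, length 44 mm, about 0.27 kg, lying across the chute (own x axis along its length); origin at its centre. Starts in the nest, a 4 mm deep dip with a back wall at the upper end of the chute: centre at x = +28, y = +75, z = 58 mm in the stand frame
- spare_a: a spare steel roller, diameter 32 mm, 44 mm tall, standing on end beside the stand; bystander, leave alone; origin at the centre of its underside
- spare_b: another identical spare roller standing on end on the other side of the stand; bystander, leave alone; origin at the centre of its underside
- ring_gauge: flat steel ring, outer diameter 64 mm, hole 33 mm, 16 mm high, lying flat; bystander, leave alone; origin at the centre of its underside
- gauge_block: plain steel block 30 x 70 x 24 mm; bystander, leave alone; origin at the centre of its underside
- bolt_a: long dark bolt, 150 mm, with a square head, lying on the plate; bystander, leave alone; origin half-way along it on the plate
- bolt_b: second long dark bolt like the first; bystander, leave alone; origin half-way along it on the plate
- tag_tray: small open plastic tray 100 x 70 x 25 mm; bystander, leave alone; origin at the centre of its underside
Not all that is in view belongs to the job. What is shaped like the roller but yellow is not meant.

How it is judged:
By the outcome, as a careful person would: the job done as asked, in the order asked, and still so for the second after the job is handed in, while the arm keeps its last pose, push and grip.
It also fails if it takes over 35 s, if anything falls off the work surface, if the arm or the gripper's body presses on something with over 40 N, if the wrist force passes 120 N, or if a joint passes its speed limit or range.

## Working session

There is one attempt and no reset: what is moved stays moved. The work goes in short steps, Python scripts to look and compute and a tool call to move; the robot and the scene stay as the last step left them, time stands still between calls to the robot, and variables do not carry over. Pictures are saved under pics/ and viewed, and the job is handed in when it is done.

Besides the shell and the picture viewer there is one more tool, called after "Emit:" by a JSON object that holds its "name" and its "arguments". move_arm: Moves the arm, as the interface text tells. Its arguments: {"type":"object","properties":{"rows":{"type":"array"}},"required":["rows"]}

```bash
mkdir -p pics
cat > h.py <<'E'
import numpy as np, cv2
from workcell import ctrl, get_image, calibration
E
python3 - <<'E'
from h import *
o=ctrl.get_obs();print(o)
for n in ("scene","side","wrist"):
    cv2.imwrite(f"pics/{n}0.png",get_image(n)); print(n,calibration(n))
E
```

```text
{'t': 0.0, 'qpos': array([-1.89793110e-02,  4.23834705e-01,  1.63067402e+00, -7.62044453e-06,
        1.08859678e+00, -1.90317259e-02]), 'qvel': array([ 0.00084115, -0.00187423, -0.00121016,  0.00073745, -0.00029426,
        0.00020621]), 'joint_torque': array([ 1.28069914e-03, -5.44622147e+01, -2.73670936e+01,  6.42951974e-02,
        2.27214623e-02, -1.51321510e-04]), 'ee_pos': array([6.24451555e+02, 4.69691172e-02, 2.21911807e+02]), 'orientation': array([ 1.20845898,  1.21035611, -1.21026183]), 'ft_force': array([ 0.08872027,  0.59838288, -0.82015387]), 'moment': array([-0.05836173, -0.00850609, -0.00952555]), 'width': 87.98013198736157}
scene {'fx': 408.7418703030138, 'fy': 408.7418703030138, 'cx': 319.4633360993586, 'cy': 201.57906778124453, 'view': array([[ 1.59544431e-01,  9.87189744e-01,  1.40859061e-03,
        -1.12927263e+02],
       [-6.83802527e-01,  1.09483227e-01,  7.21406631e-01,
         2.63900222e+02],
       [ 7.12011010e-01, -1.16059608e-01,  6.92510281e-01,
        -1.32522347e+03],
       [ 0.00000000e+00,  0.00000000e+00,  0.00000000e+00,
         1.00000000e+
[... 226 characters left out ...]
-01, -4.64042881e-01,  8.13860527e-01,
        -2.11969149e+02],
       [-4.84109617e-01,  6.54235435e-01,  5.81045501e-01,
        -1.28500197e+03],
       [ 0.00000000e+00,  0.00000000e+00,  0.00000000e+00,
         1.00000000e+00]])}
wrist {'fx': 309.70691628693146, 'fy': 309.70691628693146, 'cx': 319.0328524919611, 'cy': 201.798715479298, 'T_tool_cam': array([[-1.23945689e-03,  2.69257935e-01, -9.63067302e-01,
        -1.62133979e+02],
       [ 9.99999215e-01,  5.10101002e-04, -1.14437192e-03,
         9.72758862e-01],
       [ 1.83130377e-04, -9.63067965e-01, -2.69258356e-01,
        -7.25938708e+01],
       [ 0.00000000e+00,  0.00000000e+00,  0.00000000e+00,
         1.00000000e+00]])}
```

View pics/scene0.png

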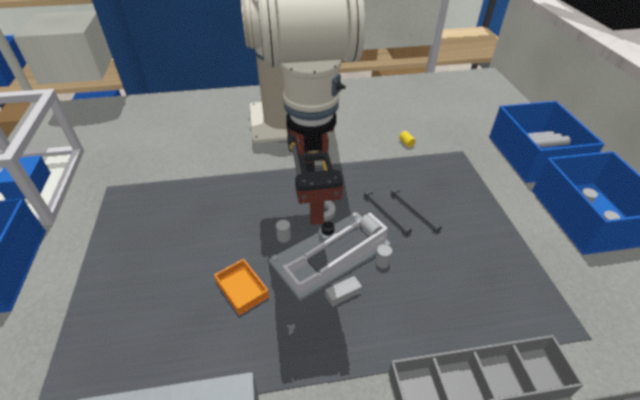

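View pics/side0.png

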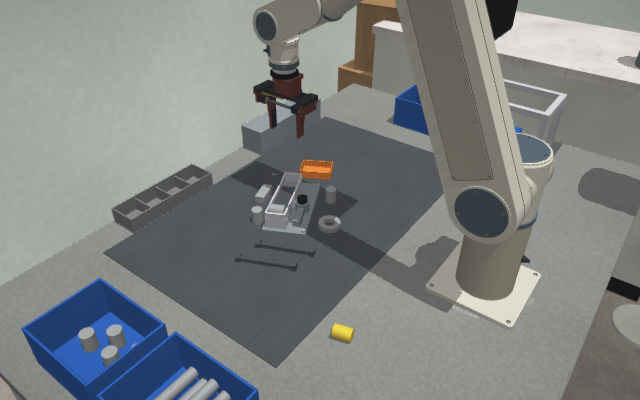

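View pics/wrist0.png

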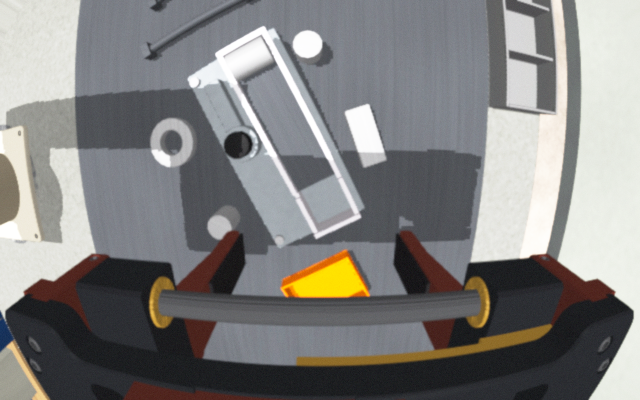

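The wrist view shows the stand, with the roller in its nest at about (248,62), the button at (238,143), the spares at (307,47) and (223,222), the ring at (172,142) and the block at (366,135). I'll enlarge it to measure.

Run:
```python
from h import *
im=cv2.imread("pics/wrist0.png")[15:255,140:400]
cv2.imwrite("pics/crop1.png",cv2.resize(im,None,fx=2.5,fy=2.5,interpolation=cv2.INTER_CUBIC))
im=cv2.imread("pics/scene0.png")[190:310,230:430]
cv2.imwrite("pics/crop2.png",cv2.resize(im,None,fx=4,fy=4,interpolation=cv2.INTER_CUBIC))
```

```text
(no output)
```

View pics/crop1.png

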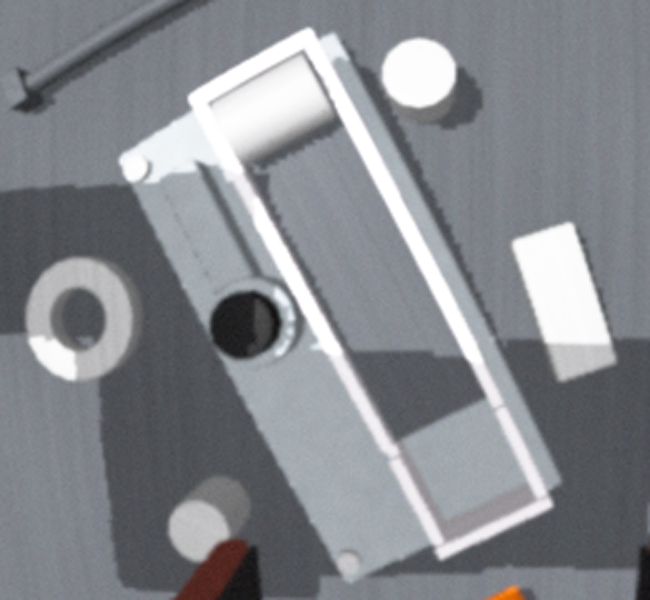

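View pics/crop2.png

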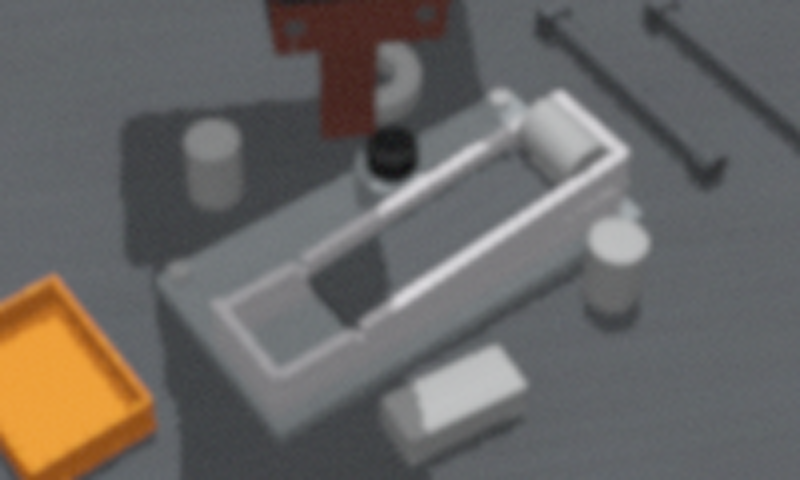

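```bash
cat >> h.py <<'E'
from scipy.spatial.transform import Rotation as R
def projw(P,o):
    c=calibration("wrist");T=np.eye(4);T[:3,:3]=R.from_rotvec(o["orientation"]).as_matrix();T[:3,3]=o["ee_pos"]
    V=np.linalg.inv(T@c["T_tool_cam"]);p=P@V[:3,:3].T+V[:3,3];q=np.c_[p[:,0],-p[:,1],-p[:,2]]
    r=np.hypot(q[:,0],q[:,1]);th=np.arctan2(r,q[:,2])
    return np.c_[c["cx"]+c["fx"]*th*q[:,0]/r,c["cy"]+c["fy"]*th*q[:,1]/r]
def projs(P,n):
    c=calibration(n);V=c["view"];p=P@V[:3,:3].T+V[:3,3]
    return np.c_[c["cx"]+c["fx"]*p[:,0]/-p[:,2],c["cy"]+c["fy"]*p[:,1]/p[:,2]]
def place(s,P): return np.asarray(P,float)@R.from_euler('z',s[3]).as_matrix().T+np.array(s[:3])
E
python3 - <<'E'
from h import *
from scipy.optimize import least_squares
o=ctrl.get_obs()
print(R.from_rotvec(o["orientation"]).as_matrix().round(3))
W=[[-28,0,56.5],[-62,125,12],[-62,-125,12],[62,-125,12]]
w=np.array([[245,325],[119,160],[348,583],[561,486]])/2.5+[140,15]
S=[[-28,0,56.5],[-62,-125,12]]
sp=np.array([[391,141],[160,283]])/4+[230,190]
def f(s): return np.r_[(projw(place(s,W),o)-w).ravel(),(projs(place(s,S),"scene")-sp).ravel()]
def fw(s): return np.r_[(projw(place([*s[:2],0,s[2]],W),o)-w).ravel()]
r=least_squares(f,[620,60,0,.45]);print(r.x.round(3),r.fun.round(1))
a=r.x
r2=least_squares(fw,[620,60,.45]);print(r2.x.round(3),r2.fun.round(1))
s=[*r2.x[:2],0,r2.x[2]]
im=cv2.imread("pics/wrist0.png");sc=cv2.imread("pics/scene0.png");sd=cv2.imread("pics/side0.png")
pts=W+[[62,125,12],[28,0,39.7],[28,75,74],[4,-80,43],[52,-80,43],[-28,0,40]]
def draw(img,p,x0,y0,x1,y1,k,name):
    c=cv2.resize(img[y0:y1,x0:x1],None,fx=k,fy=k,interpolation=cv2.INTER_CUBIC)
    for u,v in p: cv2.circle(c,(int((u-x0+.5)*k),int((v-y0+.5)*k)),3,(0,0,255),-1)
    cv2.imwrite(name,c)
P=place(s,pts)
draw(im,projw(P,o),140,15,400,255,2.5,"pics/o1.png")
draw(sc,projs(P,"scene"),230,190,430,310,4,"pics/o2.png")
draw(sd,projs(P,"side"),220,150,360,250,5,"pics/o3.png")
E
```

```text
[[-0.001  1.     0.   ]
 [-0.     0.    -1.   ]
 [-1.    -0.001  0.   ]]
[5.70435e+02 5.02430e+01 7.29300e+00 4.65000e-01] [ 5.1  7.  -3.8 -4.9 -2.4 -1.8  0.1 -4.3 -3.1  3.2 -0.7 -3.2]
[5.69312e+02 4.83630e+01 4.61000e-01] [ 5.7  7.9 -2.1 -3.1 -2.9 -2.7 -1.9 -4.2]
```

```bash
python3 -c "
import cv2,numpy as np
a=cv2.imread('pics/o2.png');b=cv2.resize(cv2.imread('pics/o3.png'),None,fx=.8,fy=.8)
c=cv2.imread('pics/o1.png')
cv2.imwrite('pics/oo.png',cv2.resize(np.hstack([c[:480],np.zeros((480,0,3),np.uint8)]),None,fx=1,fy=1));cv2.imwrite('pics/o3s.png',b)"
```

```text
(no output)
```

View pics/o1.png

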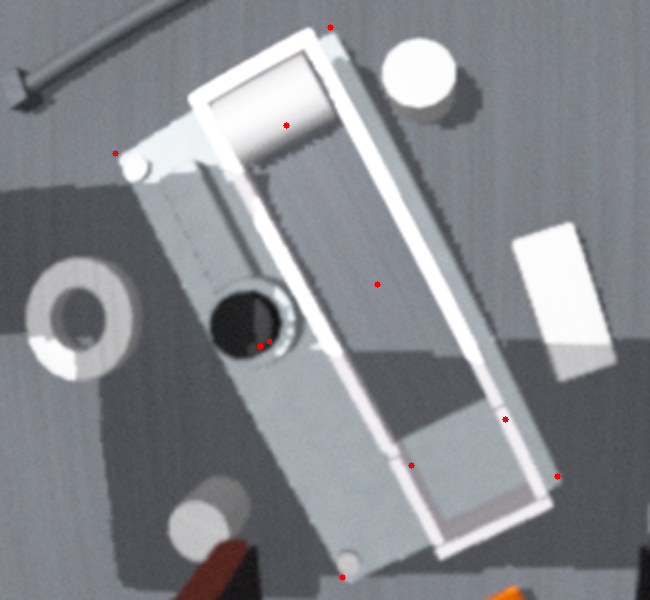

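View pics/o2.png

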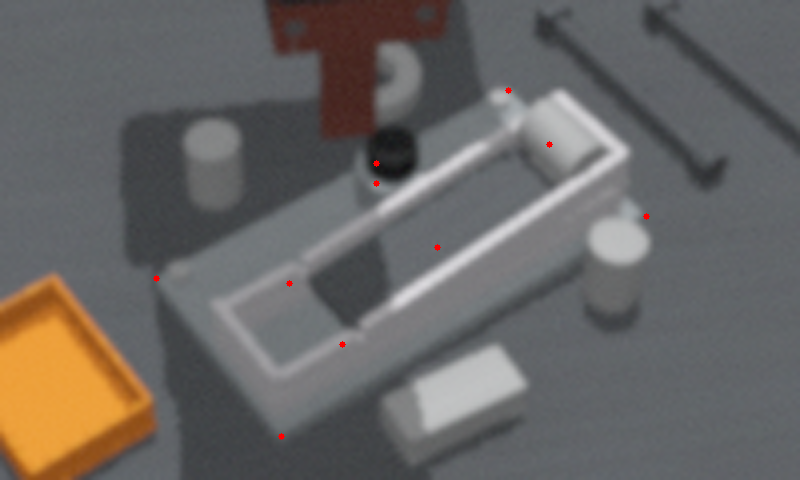

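View pics/o3s.png

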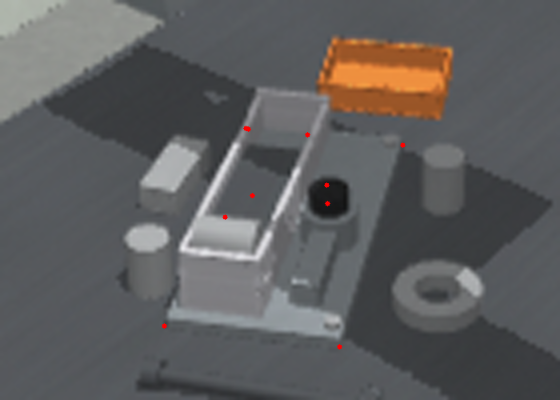

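Run:
```python
from h import *
from scipy.optimize import least_squares
o=ctrl.get_obs()
B=[[-28,0,56.5]]
C=[[-62,125,12],[-62,-125,12],[62,-125,12]]
wb=np.array([[245,325]])/2.5+[140,15]; wc=np.array([[119,160],[348,583],[561,486]])/2.5+[140,15]
sb=np.array([[391,138]])/4+[230,190]; sc_=np.array([[160,283],[283,437]])/4+[230,190]
db=np.array([[328,188]])/4+[220,150]; dc=np.array([[340,338],[166,313]])/4+[220,150]
def f(s,full=True):
    q=[np.array(C)+[s[4],s[5],0]]
    q=q[0]; q4=np.array([[62,125,12.]])+[s[4],s[5],0]
    r=[projw(place(s,B),o)-wb,projw(place(s,q),o)-wc,projs(place(s,B),"scene")-sb,projs(place(s,q[1:]),"scene")-sc_,
       projs(place(s,B),"side")-db,projs(place(s,np.r_[q[:1],q4]),"side")-dc]
    return np.vstack(r).ravel()
r=least_squares(f,[570,50,0,.46,0,0]);print(r.x.round(3));print(r.fun.reshape(-1,2).round(1).tolist())
s=r.x
# independent button triangulation & per-camera at z=56.5
def g(p): 
    p=p[None]; return np.r_[(projs(p,"scene")-sb).ravel(),(projs(p,"side")-db).ravel(),(projw(p,o)-wb).ravel()]
t=least_squares(g,[550,40,50.]);print("button tri",t.x.round(1),t.fun.round(1),"model",place(s,B).round(1))
for n,h in (("scene",lambda p:(projs(p,"scene")-sb).ravel()),("side",lambda p:(projs(p,"side")-db).ravel()),("wrist",lambda p:(projw(p,o)-wb).ravel())):
    print(n,least_squares(lambda x:h(np.array([[x[0],x[1],56.5]])),[550,40]).x.round(1))
for n,h in (("scene",lambda p:(projs(p,"scene")-sc_[:1]).ravel()),("wrist",lambda p:(projw(p,o)-wc[1:2]).ravel())):
    print("corner",n,least_squares(lambda x:h(np.array([[x[0],x[1],12]])),[550,40]).x.round(1))
```

```text
[ 5.62801e+02  5.76940e+01  3.12900e+00  4.67000e-01  3.07800e+00
 -1.53450e+01]
[[-1.1, -0.0], [-1.2, -0.8], [-0.1, 0.3], [1.2, -1.7], [-0.4, 2.3], [-2.7, -0.9], [-1.9, 0.2], [-1.0, 0.1], [-0.6, -0.2], [-1.0, 1.0]]
button tri [538.6  45.3  62.6] [-0.2  1.6 -1.3 -0.8 -1.1 -0. ] model [[537.8  45.1  59.6]]
scene [528.3  47.7]
side [538.5  39.7]
wrist [538.2  44.7]
corner scene [574.5 -88.5]
corner wrist [573.1 -95.1]
```

The stand pose is about (563, 58) with yaw 0.467. The plate sits offset along y, and the button and roller features agree with that. I'll move above it with the jaws still open and take a closer look.

Emit:
{"name": "move_arm", "arguments": {"rows": [[-15,14,0,0.12,-1],[-30,28,-20,0.24,-1],[-46,43,-50,0.36,-1],[-62,58,-75,0.467,-1],[-62,58,-92,0.467,-1],[-62,58,-92,0.467,-1],[-62,58,-92,0.467,-1]]}}

```text
t: 1.02
ee_pos: [563.9, 57.6, 130.8]
orientation: [0.86, 1.393, -0.86]
ft_force: [-0.2, -0.1, 0.4]
width: 88.0
```

Run:
```python
from h import *
o=ctrl.get_obs();print(o["t"],o["ee_pos"].round(1),o["orientation"].round(3),o["ft_force"].round(2),o["width"])
np.save("o1.npy",np.r_[o["ee_pos"],o["orientation"]])
im=get_image("wrist");cv2.imwrite("pics/w1.png",im)
im2=get_image("side");cv2.imwrite("pics/s1.png",im2)
s=[562.8,57.7,0,.467]
P=place(s,[[-28,0,56.5],[28,0,39.7],[28,75,74],[4,-80,43],[52,-80,43],[-59,110,12],[-59,-140,12]])
p=projw(P,o);print(p.round(0).tolist())
k=im.copy()
k=cv2.resize(k,None,fx=1.25,fy=1.25)
for u,v in p: cv2.circle(k,(int(u*1.25),int(v*1.25)),3,(0,0,255),-1)
cv2.imwrite("pics/w1o.png",k)
```

```text
1.025 [563.9  57.6 130.8] [ 0.86   1.393 -0.86 ] [-0.17 -0.1   0.39] 88.04829225306993
[[282.0, 208.0], [350.0, 202.0], [356.0, 113.0], [322.0, 286.0], [373.0, 285.0], [252.0, 77.0], [265.0, 316.0]]
```

View pics/w1o.png

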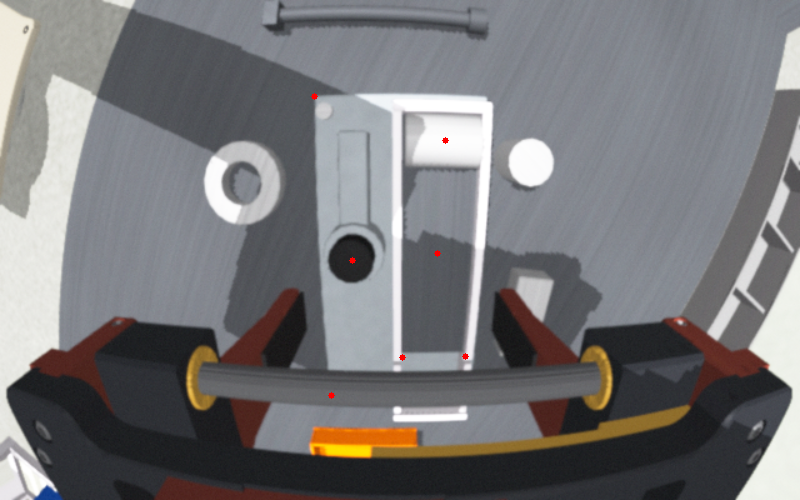

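View pics/s1.png

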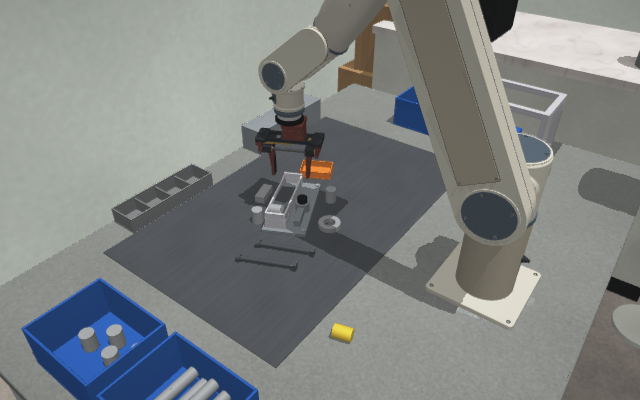

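The roller is at (445,140) in the 1.25× picture, between the rails. The button at (352,257) and the chute centre at (437,253) both lie within about 2–3 px of the prediction. The yellow roller is far off on the bench and isn't involved. Next I'll set the jaw spacing to about 42.5 mm and lower.

Emit:
{"name": "move_arm", "arguments": {"rows": [[-1,0,0,0,0.03],[-1,0,0,0,0.03],[-1,0,-15,0,0.03],[-1,0,-35,0,0.03],[-1,0,-50,0,0.03],[-1,0,-58,0,0.03],[-1,0,-60,0,0.03],[-1,0,-60,0,0.03]]}}

```text
t: 2.12
ee_pos: [563.0, 57.6, 71.2]
orientation: [0.86, 1.393, -0.859]
ft_force: [0.4, 0.1, -0.3]
width: 42.4
```

Run:
```python
from h import *
o=ctrl.get_obs();print(o["t"],o["ee_pos"].round(1),o["orientation"].round(3),o["ft_force"].round(2),o["width"])
im=get_image("wrist")
k=cv2.resize(im[60:320,200:440],None,fx=2.3,fy=2.3,interpolation=cv2.INTER_CUBIC);cv2.imwrite("pics/w2.png",k)
for n,(x0,y0,x1,y1) in (("side",(220,110,360,240)),("scene",(230,170,430,310))):
    im=get_image(n);cv2.imwrite(f"pics/{n}2.png",cv2.resize(im[y0:y1,x0:x1],None,fx=4,fy=4,interpolation=cv2.INTER_CUBIC))
```

```text
2.125 [563.   57.6  71.2] [ 0.86   1.393 -0.859] [ 0.37  0.12 -0.31] 42.42544562969746
```

View pics/w2.png

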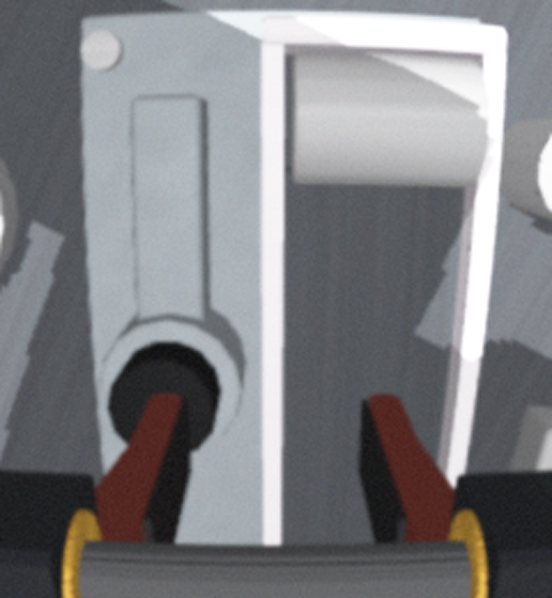

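View pics/side2.png

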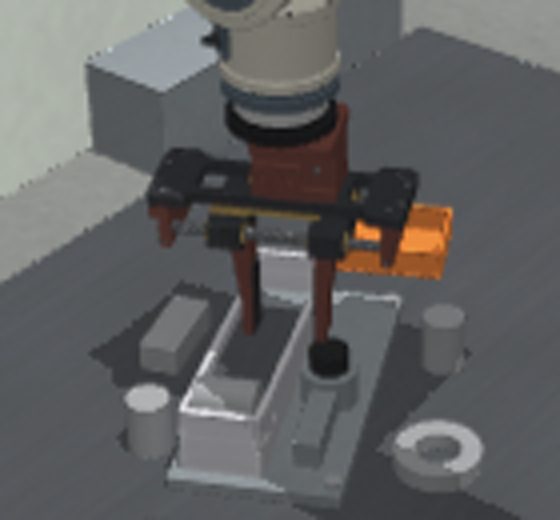

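View pics/scene2.png

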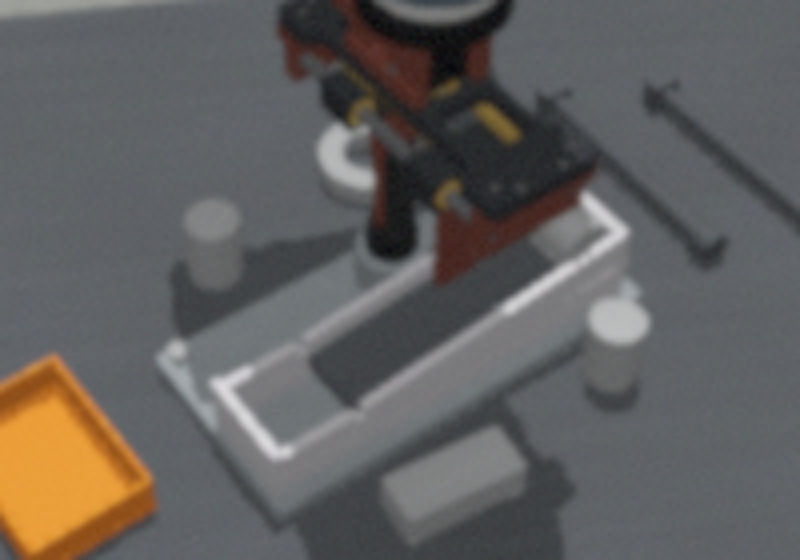

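Run:
```python
from h import *
o=ctrl.get_obs()
Rm=R.from_rotvec(o["orientation"]).as_matrix()
F=np.array([[0,y,z] for y in(-28,28) for z in(-10,10)])@Rm.T+o["ee_pos"]
print(F.round(1).tolist());print(((projw(F,o)-[200,60])*2.3).round(0).tolist())
s=[562.8,57.7,0,.467]
print(((projw(place(s,[[-28,0,56.5],[4,0,52],[52,0,52],[28,61,70]]),o)-[200,60])*2.3).round(0).tolist())
```

```text
[[533.7, 54.0, 71.5], [542.7, 36.2, 71.5], [583.7, 79.2, 71.6], [592.7, 61.3, 71.6]]
[[157.0, 392.0], [162.0, 465.0], [385.0, 392.0], [381.0, 465.0]]
[[166.0, 406.0], [285.0, 400.0], [456.0, 398.0], [391.0, 181.0]]
```

Both fingers are lined up: the left one over the button (about 163,397 in the crop), the right one centred between the rails. Now I'll press down gently, a row at a time.

Emit:
{"name": "move_arm", "arguments": {"rows": [[-1,2,-8,0,0.03],[-1,2,-12,0,0.03],[-1,2,-14,0,0.03],[-1,2,-16,0,0.03],[-1,2,-18,0,0.03],[-1,2,-18,0,0.03]]}}

```text
t: 3.02
ee_pos: [562.1, 59.8, 53.6]
orientation: [0.86, 1.393, -0.859]
ft_force: [-1.0, 0.5, 3.4]
width: 42.6
```

Contact is at about 3.4 N, at the expected height. I'll press on.

Emit:
{"name": "move_arm", "arguments": {"rows": [[0,0,-2,0,0.03],[0,0,-4,0,0.03],[0,0,-6,0,0.03],[0,0,-7.5,0,0.03],[0,0,-7.5,0,0.03],[0,0,-7.5,0,0.03],[0,0,-7.5,0,0.03],[0,0,-7.5,0,0.03],[0,0,-7.5,0,0.03]]}}

```text
t: 4.15
ee_pos: [562.4, 59.8, 49.2]
orientation: [0.86, 1.392, -0.859]
ft_force: [-11.1, 0.8, 38.0]
width: 42.5
```

Run:
```python
from h import *
o=ctrl.get_obs();print(o["t"],o["ee_pos"].round(1),o["ft_force"].round(2),o["moment"].round(2),o["width"])
im=get_image("wrist")
k=cv2.resize(im[60:320,200:440],None,fx=2.3,fy=2.3,interpolation=cv2.INTER_CUBIC);cv2.imwrite("pics/w3.png",k)
for n,(x0,y0,x1,y1) in (("side",(220,110,360,240)),):
    im=get_image(n);cv2.imwrite(f"pics/{n}3.png",cv2.resize(im[y0:y1,x0:x1],None,fx=4,fy=4,interpolation=cv2.INTER_CUBIC))
```

```text
4.15 [562.4  59.8  49.2] [-11.12   0.83  38.03] [-0.37  2.65 -0.06] 42.49740693158516
```

View pics/w3.png

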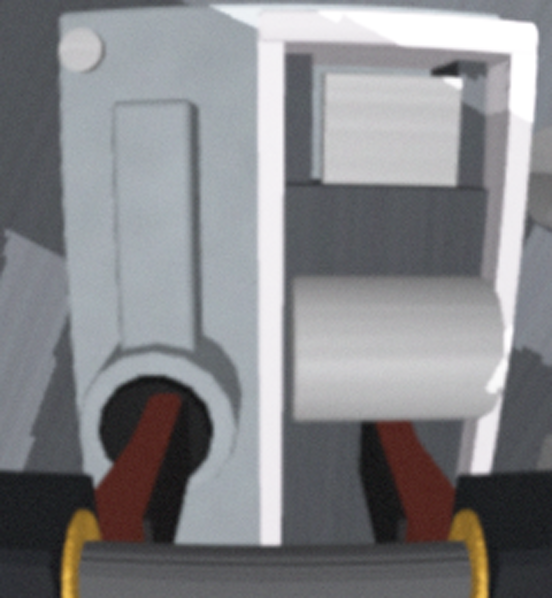

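View pics/side3.png

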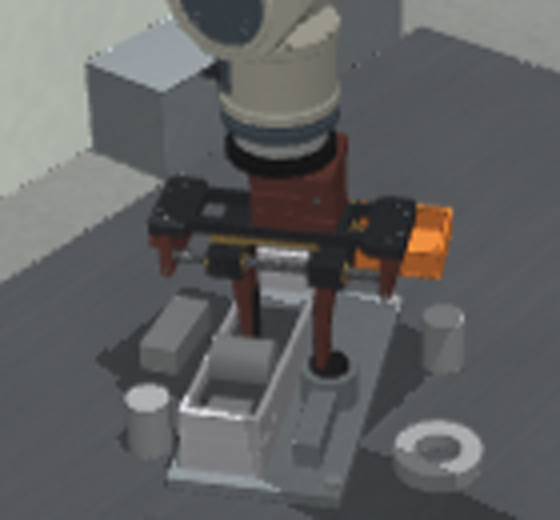

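The roller popped out and is resting on the right finger in the chute (crop rows 280–420). The nest is empty and the button is at its stop, but 38 N is more push than needed, so I'll ease the push while keeping the button down.

Emit:
{"name": "move_arm", "arguments": {"rows": [[0,0,-1.5,0,0.03],[0,0,-1.5,0,0.03],[0,0,-1.5,0,0.03],[0,0,-1.5,0,0.03],[0,0,-1.5,0,0.03],[0,0,-1.5,0,0.03]]}}

```text
t: 5.0
ee_pos: [562.3, 59.8, 49.5]
orientation: [0.861, 1.392, -0.859]
ft_force: [-6.7, 0.7, 24.2]
width: 42.4
```

Run:
```python
from h import *
o=ctrl.get_obs();print(o["t"],o["ee_pos"].round(1),o["ft_force"].round(2),o["moment"].round(2),o["width"])
im=get_image("wrist")
k=cv2.resize(im[60:320,200:440],None,fx=2.3,fy=2.3,interpolation=cv2.INTER_CUBIC);cv2.imwrite("pics/w4.png",k)
im=get_image("side");cv2.imwrite("pics/side4.png",cv2.resize(im[110:240,220:360],None,fx=4,fy=4,interpolation=cv2.INTER_CUBIC))
a=cv2.imread("pics/w3.png");print(np.abs(a[250:440,285:510].astype(int)-k[250:440,285:510]).mean())
```

```text
5.0 [562.3  59.8  49.5] [-6.69  0.7  24.17] [-0.15  1.77 -0.11] 42.40009223046935
1.8435009746588693
```

View pics/w4.png

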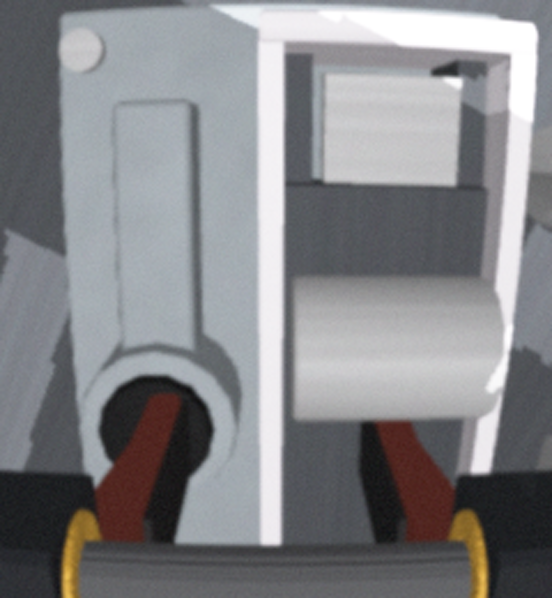

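Run:
```python
from h import *
o=ctrl.get_obs()
Rm=R.from_rotvec(o["orientation"]).as_matrix()
# roller silhouette rows if touching: finger front face at tool z=-10 => centre at z=-26, height floor+16
c0=o["ee_pos"]+Rm@np.array([0,28,-26]); c0[2]=3.3+39.7+2.9+16
yd=Rm@np.array([0,0,-1])
for a in range(0,181,20):
    p=c0+16*(np.cos(np.radians(a))*yd+np.sin(np.radians(a))*np.array([0,0,1]))
    print(a,((projw(p[None],o)-[200,60])*2.3).round(0).tolist())
print(ctrl.close_job(), ctrl.get_obs()["ft_force"].round(1))
```

```text
0 [[401.0, 274.0]]
20 [[405.0, 284.0]]
40 [[408.0, 302.0]]
60 [[411.0, 327.0]]
80 [[411.0, 355.0]]
100 [[409.0, 381.0]]
120 [[406.0, 401.0]]
140 [[402.0, 414.0]]
160 [[398.0, 417.0]]
180 [[394.0, 411.0]]
the job is handed in; nothing more can be done
the job is handed in; nothing more can be done
```

The roller is out of its nest and resting against the right finger in the chute. The left finger is still holding the button down, and I handed the job in at about 5 s.

**How it was done:** I found the stand from the camera images, at about (563, 58) mm with a yaw of 0.467 rad. With the jaws about 42 mm apart, one finger pressed the button while the other stood ready in the chute. Nothing was gripped or lifted, and the arm touched nothing but the button and the roller.

**Last checks:**
- **Button:** the tip height barely changed (0.3 mm) when I eased the push from 38 N to 24 N, so the button is on its stop.
- **Roller:** it stayed still between the last two pictures. Its outline spans crop rows 278–420; contact with the finger predicts 274–417, so they agree within about 1–2 mm.
- **Nest:** it shows empty in the last picture.

**What disagreed:**
- **Plate position:** the base plate is not centred on the stand origin along y. Its offset is about -15 mm, so I aimed by the button and chute instead.
- **Height:** everything measured about 3 mm higher than the given stand heights.
- **Peak push:** the wrist force reached about 38 N before I eased it. That was the finger on the button, not the arm or the gripper's body.

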